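Set the tilting coin stage on its gauge blocks and fire the camera

TASK

Set the tilting coin stage for a raking-light picture: first turn its clamp handle a quarter turn to open, swing the plate up and back past upright against its stop, pile every gauge block laid out on the desk into one square stack on the grey pad of the stage, then lower the plate until its roller rests on the stack, and turn the clamp handle fully shut again. Only then slide the catch of the camera release box fully aside and press the button it uncovered, leaving the catch open and the plate resting on the stack; do not knock over or push away the other things on the desk. If anything gets knocked out of the stack, put it right before pressing the button.

Things in the scene. Friction and masses are not known exactly. Their poses are not given: they have to be found in the camera images.
- stage: fixed white base of the tilting coin stage, 185 x 110 mm, 12 mm thick, lying on the desk; origin on the desk under its middle (the base spans x -88 to +97 mm, y -55 to +55 mm). Its x runs from the raising end of the plate to the hinge, i.e. roughly away from the robot; y to the left; z up. An ear at the hinge's left (y to +115 mm) carries the clamp.
- pad (a point): middle of the stack pad (grey 46 x 36 mm patch flush on the base), 42 mm to the raising side (-x) of the base's middle, 12 mm above the desk. Axes as the stage's. Blocks go here with their 40 mm side along the stage's x, 30 mm side along y.
- hinge (a point): middle of the plate's hinge axis, which runs along the stage's y: at x +70 mm, 20 mm above the desk in the stage's frame.
- plate (a joint): angle of the plate (rad): 0 lying flat on the base, growing as the end nearer the robot is lifted; stop at 1.8 (past upright), where it stays by its own weight. Below about 1.4 it sinks down slowly by itself (damped hinge, 320 g). On a stack of height h it rests at asin(h / 120 mm). Plate: 145 x 88 x 10 mm aluminium, a coin fixed in its middle; underside 6 mm above the hinge axis when flat.
- roller (a point): axis of the roller (16 mm diameter, 70 mm long along y) under the plate's raising end, 120 mm from the hinge axis, level with it when the plate is flat. It is what rests on the stack: its axis is then 8 mm above the top of the top block.
- bar (a point): middle of the plate's grip bar: a round bar 12 mm thick, 76 mm long along the stage's y, on two arms, beyond the plate's raising end with a 35 mm gap between bar and plate. With the plate flat it is 170 mm from the hinge axis toward the robot and 25 mm above the axis (45 mm above the desk); it swings with the plate about the hinge. Can be pinched from above across the bar, near its middle, and then turns between the fingers.
- clamp (a joint): clamp handle of the stage (rad): 0 shut (arm points along the stage's -x), pi/2 open (arm points along the stage's +y); turns clockwise seen from above to open, between stops; stays where left (0.1 N m friction).
- clamp_knob (a point): point on the upright knob at the end of the clamp arm (knob 16 mm across), 61 mm above the desk, 12 mm below the knob's top; the arm below it is at 31 to 41 mm. It moves on a circle of 60 mm radius about the upright axis at stage x +70, y +95 mm.
- release: fixed grey camera release box, 90 x 150 mm (x from -45 to +45, y from -50 to +100 mm), 30 mm high; origin on the desk. The catch slides along its y.
- catch (a joint): slide of the steel catch (m): 0 covers the button, 0.055 fully open, toward the box's +y; friction 1.2 N, stays where left.
- catch_fin (a point): point on the catch's upright fin, 10 mm thick along the slide, 30 mm wide across it; 58 mm above the desk, 9 mm below the fin's top. The catch plate under it is 60 x 48 mm, top at 42.5 mm.
- button (a joint): travel of the release button (m): 0 up, 0.005 fully down; 1 N to start, 4.5 N fully down; springs back.
- button_top (a point): middle of the top of the round button, 30 mm across, 37 mm above the desk, 7 mm proud of the box; covered by the catch until that is slid away. When the catch is open its fin stands 73 mm from here toward +y and its plate's edge 31 mm.
- block_a: plain steel gauge block 40 x 30 x 10 mm (own x, y, z), 94 g, lying flat on the desk. Origin: centre of the 40 x 30 face that is underneath at the start (either face may end up underneath). Read None if it is not laid out this time (also while held).
- block_b: plain steel gauge block 40 x 30 x 12 mm (own x, y, z), 112 g, lying flat on the desk. Origin: centre of the 40 x 30 face that is underneath at the start (either face may end up underneath). Read None if it is not laid out this time (also while held).
- block_c: plain steel gauge block 40 x 30 x 15 mm (own x, y, z), 140 g, lying flat on the desk. Origin: centre of the 40 x 30 face that is underneath at the start (either face may end up underneath). Read None if it is not laid out this time (also while held).
- block_d: plain steel gauge block 40 x 30 x 20 mm (own x, y, z), 187 g, lying flat on the desk. Origin: centre of the 40 x 30 face that is underneath at the start (either face may end up underneath). Read None if it is not laid out this time (also while held).
- loupe: bystander, leave it alone: black jeweller's loupe, 34 mm wide, 34 tall. Origin under its middle.
- cup: bystander, leave it alone: red plastic cup, 90 mm across the mouth, 110 tall. Origin under its middle.
- eyepiece: bystander, leave it alone: black eyepiece tube, 38 mm across, 45 tall, standing. Origin under its middle.
- capsule1: bystander, leave it alone: round coin capsule, 42 mm across, 6 thick, lying flat. Origin under its middle.
- capsule2: bystander, leave it alone: coin, 36 mm across, 6 thick, lying flat. Origin under its middle.
- jar: bystander, leave it alone: small closed jar, 54 mm across, 60 tall. Origin under its middle.
Mind the look-alikes: they are no part of the job. Several things look just like the release: the one meant starts farthest to the robot's right. What is shaped like the block_c but blue is not meant.

How it is judged (in metres and radians):
On the way, in this order (a step that is already met when the one before it is completed fails the run):
1. the clamp handle is turned open (value of joint clamp above 1.4 rad), for 0.2 s.
2. the plate is swung up against its stop (value of joint plate above 1.7 rad), for 0.2 s.
3. every block laid out is stacked on the pad and the plate's roller rests on the stack (x of block_a in the frame of pad between -0.008 and 0.008 m and y of block_a in the frame of pad between -0.008 and 0.008 m and angle between the z axis of each of block_a, block_b, block_c, block_d and the z axis of stage, either way round below 0.08 rad and angle between the x axis of each of block_a, block_b, block_c, block_d and the x axis of stage, either way round below 0.2 rad and x of block_b in the frame of pad between -0.008 and 0.008 m and y of block_b in the frame of pad between -0.008 and 0.008 m and x of block_c in the frame of pad between -0.008 and 0.008 m and y of block_c in the frame of pad between -0.008 and 0.008 m and x of block_d in the frame of pad between -0.008 and 0.008 m and y of block_d in the frame of pad between -0.008 and 0.008 m and value of joint plate below 0.56 rad and velocity of joint plate between -0.05 and 0.05 rad/s and (z of roller in the frame of block_a between 0.015 and 0.021 m or z of roller in the frame of block_b between 0.017 and 0.023 m or z of roller in the frame of block_c between 0.02 and 0.026 m or z of roller in the frame of block_d between 0.025 and 0.031 m or z of roller in the frame of block_a between -0.011 and -0.005 m or z of roller in the frame of block_b between -0.011 and -0.005 m or z of roller in the frame of block_c between -0.011 and -0.005 m or z of roller in the frame of block_d between -0.011 and -0.005 m)), for 0.2 s.
4. the clamp handle is shut again with the plate still on the stack (value of joint clamp below 0.12 rad and value of joint plate below 0.56 rad and velocity of joint plate between -0.05 and 0.05 rad/s and (z of roller in the frame of block_a between 0.015 and 0.021 m or z of roller in the frame of block_b between 0.017 and 0.023 m or z of roller in the frame of block_c between 0.02 and 0.026 m or z of roller in the frame of block_d between 0.025 and 0.031 m or z of roller in the frame of block_a between -0.011 and -0.005 m or z of roller in the frame of block_b between -0.011 and -0.005 m or z of roller in the frame of block_c between -0.011 and -0.005 m or z of roller in the frame of block_d between -0.011 and -0.005 m)), for 0.2 s.
5. the catch is slid fully aside (value of joint catch above 0.048 m), for 0.1 s.
6. the button is pressed with the plate set on the full stack and the clamp shut (all of step 4 and value of joint button above 0.0035 m and x of block_a in the frame of pad between -0.008 and 0.008 m and y of block_a in the frame of pad between -0.008 and 0.008 m and angle between the z axis of each of block_a, block_b, block_c, block_d and the z axis of stage, either way round below 0.08 rad and angle between the x axis of each of block_a, block_b, block_c, block_d and the x axis of stage, either way round below 0.2 rad and x of block_b in the frame of pad between -0.008 and 0.008 m and y of block_b in the frame of pad between -0.008 and 0.008 m and x of block_c in the frame of pad between -0.008 and 0.008 m and y of block_c in the frame of pad between -0.008 and 0.008 m and x of block_d in the frame of pad between -0.008 and 0.008 m and y of block_d in the frame of pad between -0.008 and 0.008 m).
At the end, for the whole second after the job is handed in: Every block present lies flat on the pad's stack, centred within 8 mm in each direction and turned within 0.2 rad of square; the plate's roller rests on the top block (within 3 mm) and all is at rest; the clamp is shut within 0.12 rad; the catch is open beyond 48 mm and the button is up again (all of step 4 and x of block_a in the frame of pad between -0.008 and 0.008 m and y of block_a in the frame of pad between -0.008 and 0.008 m and angle between the z axis of each of block_a, block_b, block_c, block_d and the z axis of stage, either way round below 0.08 rad and angle between the x axis of each of block_a, block_b, block_c, block_d and the x axis of stage, either way round below 0.2 rad and x of block_b in the frame of pad between -0.008 and 0.008 m and y of block_b in the frame of pad between -0.008 and 0.008 m and x of block_c in the frame of pad between -0.008 and 0.008 m and y of block_c in the frame of pad between -0.008 and 0.008 m and x of block_d in the frame of pad between -0.008 and 0.008 m and y of block_d in the frame of pad between -0.008 and 0.008 m and value of joint catch above 0.048 m and value of joint button below 0.001 m and linear speed of each of block_a, block_b, block_c, block_d below 0.02 m/s); the robot touches nothing.
It fails at once if a bystander is pushed more than 5 cm or knocked over (distance of any of loupe, cup, eyepiece, capsule1, capsule2, jar from where it was at the start of the episode above 0.05 m or angle between any of loupe, cup, eyepiece, capsule1, capsule2, jar's own z axis and vertical above 0.5 rad).
Of block_a, block_b, block_c, block_d only 2 to 4 are there at a start; the rules pass over those that are not, and their reading is None.
At some moment in a run one of block_a, block_b, block_c, block_d may be knocked a few centimetres aside while the robot is not near it.
It also fails if it takes over 210 s, if anything falls off the work surface, if the arm or the gripper's body presses on something with over 40 N, if the wrist force passes 120 N, or if a joint passes its speed limit or range.

ROBOT

A 6-joint arm with a two-finger parallel gripper is mounted at the origin on the work surface. World frame = base frame: x ahead of the robot, y to its left, z up, the work surface at z = 0. Lengths are in mm, angles in rad, forces in N, time in s.
With the tool pointing down it reaches from about 350 to 975 mm from the base axis. Payload 7.1 kg.
Tool frame: the origin (TCP) lies between the finger pads; the fingertips stand 19 mm ahead of it and the grasp point (between the pads) is the TCP; z points along the fingers, y is the line along which they close (so a half turn about z gives the same grasp; the last joint's range is limited). The gripper opens to 88 mm and grips with 3 to 60 N. Pads are 20 mm wide; open, the fingers measure 115 mm over their backs; the gripper's body (75 mm by 178 mm) begins 61 mm behind the grasp point.
Start: joints at [1.255, 0.423, 1.63, -0, 1.089, -0.019], TCP at [182.757, 597.666, 241.675] pointing down, gripper open.
Joint ranges: [-3, 3], [-0.9, 2.11], [0.09, 2.58], [-1.31, 4.45], [0.11, 2.69], [-2.54, 2.54]. Speed limits (rad/s): [2.39, 2.39, 3.01, 3.14, 3.14, 3.14].

INTERFACE

Orientations are given as a rotation vector (axis times angle).
In Python, from workcell import ctrl gives the robot as it stands.
- The arm moves only by the tool arm_command, never from a script. Its argument "series" is a list of rows, each an object with "linear": the shift along the tool's x, y, z in m, a list of three; "turn": the turn about the tool's z in rad. A call has 1 to 10 rows; each row shifts and turns the commanded pose from where the row before left it, along the tool's axes as they then stand; what a row does not reach is not made up. A row lasts 1/10 s, in which the tool goes at most 50 mm and 8.59 degrees, less where a joint would pass 70% of its speed; a pose out of reach is approached as far as the arm can. A call with a gripper value outside its range is refused whole. "jaw" is the opening, from -1 (shut) to 1 (fully open), set as the call begins (left out, the last holds). The fingers move at their own pace and stop on an object; the grip force is fixed at half the most. Time passes only in rows, so rows that do not move let the fingers close. It gives the time, the measured TCP pose, the force, the opening and the grip force at its end, in the units of the state.
- ctrl.get_obs(): the state, without advancing time (a new reading comes with each control period).
- ctrl.get_image(name): name is "side" or "top"; returns a dict with "frame" (400x640x3 uint8, blue, green, red), "fx", "fy", "cx", "cy" (pixels), "rvec" (rotation vector, rad) and "tvec" (3), from world to camera coordinates, as OpenCV has them. Camera axes: x right, y down, z forward; pixel columns grow to the right and rows downward; lengths in mm; the calibration is good to about 2 mm. A picture is of the moment at which its call begins. There is no depth.
- ctrl.close_job(): hands the job in; it is judged then, once.
The state is a dict: "t": time; "qpos": joint angles; "qvel": joint speeds; "joint_torque": joint torques, N m; "ee_pos": TCP position; "orientation": TCP orientation; "ft_force": force on the tool from outside, world axes, zero at the start; "moment": the same for the moment, N m; "width": finger opening in mm; "grasp_force": force on a finger pad.
Only numpy, scipy, OpenCV 4.12 (cv2) and the standard library are available. Lean on these libraries where they do the work, as an engineer would, in place of code of your own. Each camera call takes 0.05 s, during which the arm holds its last target. There are 200 camera calls.

## Working session

There is one attempt and no reset: what is moved stays moved. The work goes in short steps, Python scripts to look and compute and a tool call to move; the robot and the scene stay as the last step left them, time stands still between calls to the robot, and variables do not carry over. Pictures are saved under pics/ and viewed, at most 14 in all, crops included, and the job is handed in when it is done.

Besides the shell and the picture viewer there is one more tool, called after ">>>" as a command line: name --argument value ..., lists and objects as JSON in quotes. arm_command: Moves the arm, as the interface text tells. Its arguments: {"type":"object","properties":{"series":{"type":"array"},"jaw":{"type":"number"}},"required":["series"]}

```bash
ls; mkdir -p pics; cat > h.py <<'E'
import numpy as np,cv2
from workcell import ctrl
def cam(n):
    d=ctrl.get_image(n); d['R']=cv2.Rodrigues(np.array(d['rvec'],float))[0]; d['t']=np.array(d['tvec'],float).ravel(); return d
def ray(d,u,v,z):
    r=d['R'].T@np.array([(u-d['cx'])/d['fx'],(v-d['cy'])/d['fy'],1]); c=-d['R'].T@d['t']
    return c+r*(z-c[2])/r[2]
def proj(d,p):
    q=d['R']@np.array(p,float)+d['t']; return np.array([d['fx']*q[0]/q[2]+d['cx'],d['fy']*q[1]/q[2]+d['cy']])
E
python3 - <<'E'
from h import *
for n in('top','side'):
    d=cam(n); cv2.imwrite(f'pics/{n}0.png',d['frame']); print(n,d['fx'],d['cx'],d['cy'],-d['R'].T@d['t'],d['R'].round(2).tolist())
o=ctrl.get_obs(); print(o)
E
```

```text
pics
top 438.1992607060676 317.13251066677554 196.07445057142294 [ 441.21435849  -59.98822845 1288.12355507] [[0.02, -1.0, -0.01], [-1.0, -0.02, -0.09], [0.09, 0.01, -1.0]]
side 506.484964581515 319.3416772537288 200.1854518140187 [-246.86159533 -961.14028083 1078.47970089] [[0.76, -0.65, -0.01], [-0.43, -0.49, -0.76], [0.49, 0.58, -0.65]]
{'t': 0.1, 'qpos': array([ 1.25499204e+00,  4.23737613e-01,  1.63059501e+00, -2.34023068e-05,
        1.08859182e+00, -1.90259859e-02]), 'qvel': array([-0.00151666, -0.0026953 , -0.00181998,  0.0002822 ,  0.00108317,
       -0.00081168]), 'joint_torque': array([ 4.10709135e-04, -5.45611346e+01, -2.74325699e+01,  6.45341096e-02,
        1.88403757e-02,  1.77096098e-05]), 'ee_pos': array([182.62773   , 597.23597485, 241.00344303]), 'orientation': array([-4.64422551e-01, -3.10687076e+00,  2.06802110e-03]), 'ft_force': array([-0.62152003,  0.07759228, -0.27394191]), 'moment': array([ 0.01625604,  0.00692839, -0.02766476]), 'grasp_force': 0.0, 'width': 87.69408875671402}
```

View pics/top0.png

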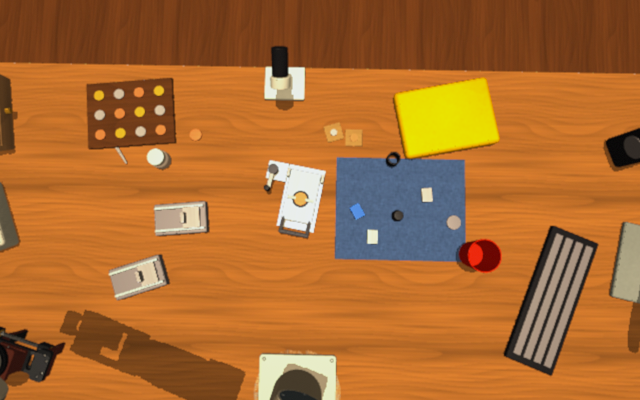

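View pics/side0.png

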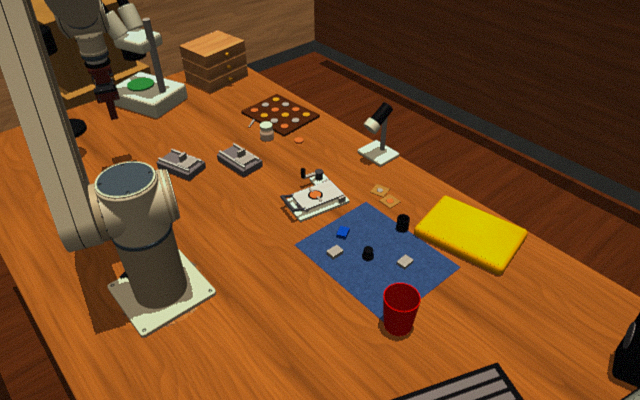

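The top view shows the pale blocks at (427,195) and (372,237). The blue look-alike is at (357,211) and the stage is around (300,200). There are two release boxes, at (181,218) and (138,277). The one at (181,218) is farther to the robot's right, so that should be the one meant. I'll confirm with enlarged crops.

```bash
python3 - <<'E'
from h import *
a=cv2.imread('pics/top0.png'); s=cv2.imread('pics/side0.png')
cv2.imwrite('pics/c1.png',cv2.resize(a[145:265,255:475],None,fx=3.6,fy=3.6,interpolation=cv2.INTER_CUBIC))
L=cv2.resize(a[190:305,100:215],None,fx=3.4,fy=3.4,interpolation=cv2.INTER_CUBIC)
cv2.imwrite('pics/c2.png',L)
cv2.imwrite('pics/c3.png',cv2.resize(s[150:280,270:430],None,fx=4.6,fy=4.6,interpolation=cv2.INTER_CUBIC))
E
```

```text
(no output)
```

View pics/c1.png

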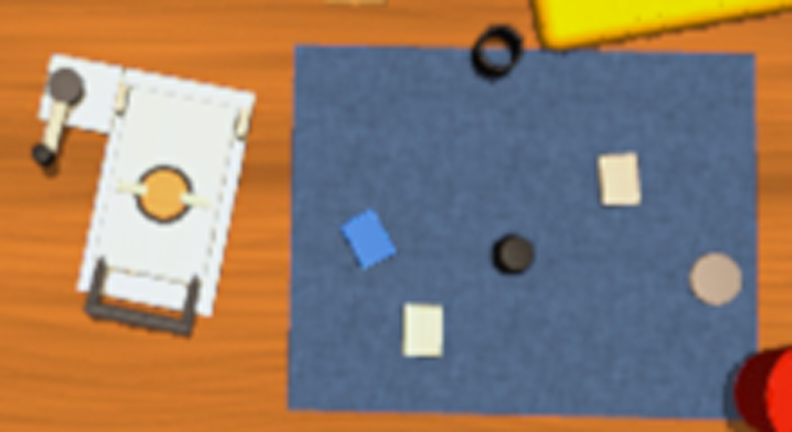

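View pics/c2.png

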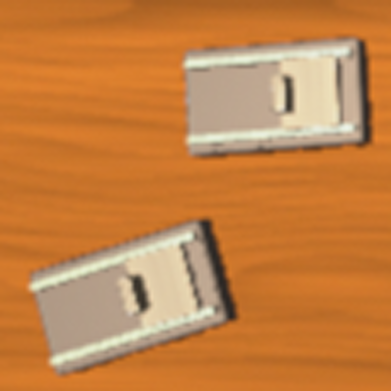

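View pics/c3.png

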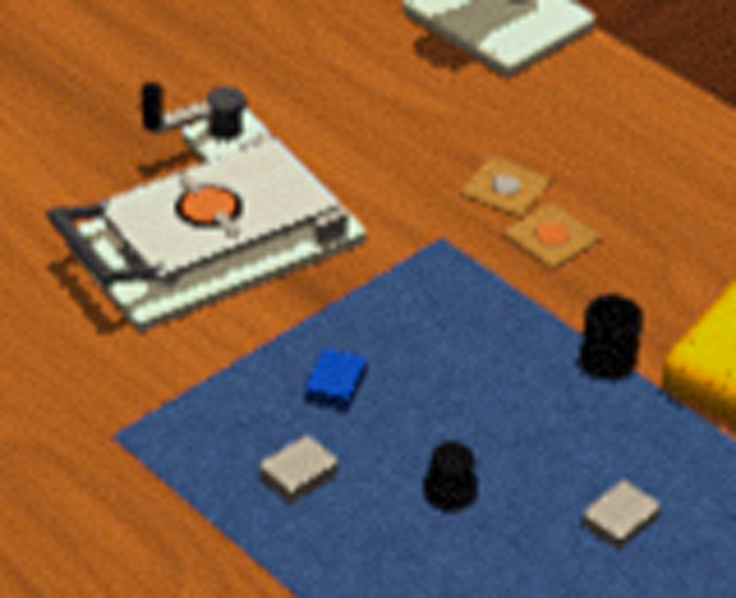

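The crops confirm two pale steel blocks, with the blue one excluded. The clamp is shut, with its knob at about (267,188). The release meant is the upper-right box at (181,218). Next I'll measure the poses.

```bash
cat > m.py <<'E'
from h import *
a=cam('top'); s=cam('side')
def c1(u,v): return 255+u/3.6-0.36, 145+v/3.6-0.36
# stage: corner correspondences (stage xy, z, px)
C=[((97,-55),12,c1(254,92)),((-88,55),12,c1(78,291)),((-88,-55),12,c1(212,317)),((97,115),12,c1(51,54)),((10,95),61,c1(43,153))]
P=np.array([p for p,_,_ in C],float); W=np.array([ray(a,*px,z)[:2] for _,z,px in C])
M,_=cv2.estimateAffinePartial2D(P,W,ransacReprojThreshold=20)
A=P-P.mean(0);B=W-W.mean(0); th=np.arctan2((A[:,0]*B[:,1]-A[:,1]*B[:,0]).sum(),(A*B).sum())
R=np.array([[np.cos(th),-np.sin(th)],[np.sin(th),np.cos(th)]]); o=W.mean(0)-R@P.mean(0)
print('stage',o,'th',th,'res',(W-(P@R.T+o)).round(1).tolist())
for n,x,y in(('knob',10,95),('clampaxis',70,95),('bar',-100,0),('pad',-42,0),('hinge',70,0)): print(n,(R@[x,y]+o).round(1))
hsv=cv2.cvtColor(a['frame'],cv2.COLOR_BGR2HSV)
m=((hsv[...,1]<100)&(hsv[...,2]>150)).astype(np.uint8)
for cx,cy in((427,195),(372,237)):
    k=np.zeros_like(m);k[cy-14:cy+14,cx-14:cx+14]=m[cy-14:cy+14,cx-14:cx+14]
    ct=max(cv2.findContours(k,0,1)[0],key=cv2.contourArea)
    for z in(12,):
        w=np.array([ray(a,*q[0],z)[:2] for q in ct],np.float32); print(cx,cy,'z',z,cv2.minAreaRect(w),len(ct))
# releases
def c2(u,v): return 100+u/3.4-.36,190+v/3.4-.36
for nm,L in(('far',((186,55),(187,156),(362,38),(368,142),(282,95))),('near',((31,272),(57,374),(205,220),(232,319),(136,293)))):
    print(nm,[ray(a,*c2(*q),z)[:2].round(1).tolist() for q,z in zip(L,(30,30,30,30,67))])
E
python3 m.py
```

```text
stage [547.55713856   2.4112226 ] th -0.16880157052795053 res [[0.3, 0.0], [-1.0, -0.6], [-1.1, -0.9], [-0.2, -0.7], [1.9, 2.1]]
knob [573.4  94.4]
clampaxis [632.5  84.3]
bar [449.   19.2]
pad [506.2   9.5]
hinge [616.6  -9.3]
427 195 z 12 ((569.3109741210938, -365.5311584472656), (41.32621383666992, 30.615962982177734), 6.316985130310059) 43
372 237 z 12 ((444.5442199707031, -207.5113067626953), (40.51615524291992, 28.973899841308594), 0.650529146194458) 46
far [[517.7, 423.0], [432.4, 417.4], [535.3, 273.9], [447.5, 264.9], [484.2, 327.9]]
near [[332.8, 543.3], [249.3, 516.1], [379.2, 399.3], [297.8, 372.2], [321.0, 438.8]]
```

```bash
cat > plan.py <<'E'
import sys; from h import *
O=np.array([547.6,2.4]); TH=-0.169
def st(x,y,o=O): c,s=np.cos(TH),np.sin(TH); return np.array([c*x-s*y,s*x+c*y])+o
def go(x,y,z,psi):
    o=ctrl.get_obs(); R=cv2.Rodrigues(o['orientation'])[0]; p=np.arctan2(-R[0,1],R[1,1])
    X=np.array([-np.cos(psi),-np.sin(psi),0]);Y=np.array([-np.sin(psi),np.cos(psi),0])
    d=np.array([x,y,z])-o['ee_pos']
    print('pos',o['ee_pos'].round(1),'psi',p.round(3),'tilt',R[2,2].round(4),'| turn first',round(p-psi,3),'then lin',(np.array([d@X,d@Y,-d[2]])/1000).round(4),'w',o['width'].round(1),'t',o['t'])
if __name__=='__main__':
    a=[float(v) for v in sys.argv[2:]]
    if sys.argv[1]=='s': go(*st(a[0],a[1]),a[2],TH)
    else: go(*a)
E
python3 plan.py s 10 95 110
```

```text
Traceback (most recent call last):
  File "plan.py", line 11, in <module>
    if sys.argv[1]=='s': go(*st(a[0],a[1]),a[2],TH)
                         ~~^^^^^^^^^^^^^^^^^^^^^^^^
  File "plan.py", line 8, in go
    print('pos',o['ee_pos'].round(1),'psi',p.round(3),'tilt',R[2,2].round(4),'| turn first',round(p-psi,3),'then lin',(np.array([d@X,d@Y,-d[2]])/1000).round(4),'w',o['width'].round(1),'t',o['t'])
                                                                                                                                                                    ^^^^^^^^^^^^^^^^
AttributeError: 'float' object has no attribute 'round'
```

```bash
sed -i "s/o\['width'\].round(1)/round(o['width'],1)/" plan.py; python3 plan.py s 10 95 110
```

```text
pos [182.7 597.4 241.2] psi -0.297 tilt -1.0 | turn first -0.128 then lin [-0.4698 -0.4301  0.1312] w 88.0 t 0.2
```

>>> arm_command --series '[{"linear":[0,0,0],"turn":-0.128},{"linear":[-0.034,-0.031,0],"turn":0},{"linear":[-0.034,-0.031,0],"turn":0},{"linear":[-0.034,-0.031,0],"turn":0},{"linear":[-0.034,-0.031,0],"turn":0},{"linear":[-0.034,-0.031,0],"turn":0},{"linear":[-0.034,-0.031,0],"turn":0},{"linear":[-0.034,-0.031,0],"turn":0},{"linear":[-0.034,-0.031,0],"turn":0},{"linear":[-0.034,-0.031,0],"turn":0}]' --jaw -0.1

```text
t: 1.2
ee_pos: [438.4, 269.6, 241.8]
orientation: [0.265, 3.13, 0.0]
ft_force: [-0.5, -0.3, -0.8]
width: 39.4
grasp_force: 0.0
```

>>> arm_command --series '[{"linear":[-0.034,-0.031,0.015],"turn":0},{"linear":[-0.034,-0.031,0.015],"turn":0},{"linear":[-0.034,-0.031,0.015],"turn":0},{"linear":[-0.034,-0.031,0.015],"turn":0},{"linear":[-0.028,-0.027,0.0],"turn":0},{"linear":[0,0,0.035],"turn":0},{"linear":[0,0,0.035],"turn":0},{"linear":[0,0,0],"turn":0},{"linear":[0,0,0],"turn":0}]'

```text
t: 2.1
ee_pos: [573.5, 94.9, 111.6]
orientation: [-0.265, -3.129, 0.001]
ft_force: [0.4, 0.7, 1.1]
width: 39.3
grasp_force: 0.0
```

```bash
python3 plan.py s 10 95 66; python3 - <<'E'
from h import *
f=[]
for n,(u,v) in(('top',(275,185)),('side',(305,180))):
    d=cam(n); cv2.imwrite(f'pics/{n}1.png',d['frame']); f.append(cv2.resize(d['frame'][v-40:v+40,u-40:u+40],None,fx=4.9,fy=4.9,interpolation=cv2.INTER_CUBIC))
cv2.imwrite('pics/k1.png',np.hstack(f))
E
```

```text
pos [573.5  94.9 111.6] psi -0.169 tilt -1.0 | turn first 0.0 then lin [-0.     -0.0005  0.0456] w 39.3 t 2.1
```

View pics/k1.png

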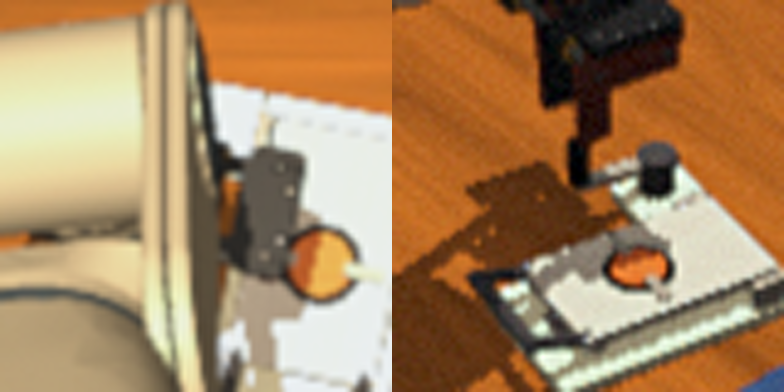

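The side view shows the fingers right above the knob (crop about (580,160)), so I'll descend and grip.

>>> arm_command --series '[{"linear":[-0.001,0.001,0.023],"turn":0},{"linear":[0,0,0.022],"turn":0},{"linear":[0,0,0],"turn":0},{"linear":[0,0,0],"turn":0}]'

```text
t: 2.6
ee_pos: [575.7, 96.0, 68.1]
orientation: [0.264, 3.129, 0.0]
ft_force: [-0.1, 0.2, -0.1]
width: 39.8
grasp_force: 0.0
```

>>> arm_command --series '[{"linear":[0,0,0],"turn":0},{"linear":[0,0,0],"turn":0},{"linear":[0,0,0],"turn":0},{"linear":[0,0,0],"turn":0},{"linear":[0,0,0],"turn":0}]' --jaw -1

```text
t: 3.1
ee_pos: [575.4, 95.9, 67.4]
orientation: [0.265, 3.129, 0.001]
ft_force: [-1.9, 1.1, 6.8]
width: 15.1
grasp_force: 30.0
```

>>> arm_command --series '[{"linear":[-0.001,0.0104,0],"turn":0},{"linear":[-0.0027,0.0101,0],"turn":0},{"linear":[-0.0044,0.0095,0],"turn":0},{"linear":[-0.006,0.0086,0],"turn":0},{"linear":[-0.0074,0.0074,0],"turn":0},{"linear":[-0.0086,0.006,0],"turn":0},{"linear":[-0.0095,0.0044,0],"turn":0},{"linear":[-0.0101,0.0027,0],"turn":0},{"linear":[-0.0104,0.001,0],"turn":0},{"linear":[0,0,0],"turn":0}]'

```text
t: 4.1
ee_pos: [643.8, 143.5, 66.5]
orientation: [-0.266, -3.128, 0.003]
ft_force: [-3.5, -5.2, 5.0]
width: 15.3
grasp_force: 30.0
```

```bash
python3 plan.py s 70 155 67
```

```text
pos [643.8 143.5  66.5] psi -0.17 tilt -1.0 | turn first -0.001 then lin [ 0.0011 -0.0003 -0.0005] w 15.3 t 4.1
```

>>> arm_command --series '[{"linear":[0,0,0],"turn":0},{"linear":[0,0,0],"turn":0},{"linear":[0,0,0],"turn":0},{"linear":[0,0,-0.035],"turn":0},{"linear":[0,0,-0.035],"turn":0},{"linear":[0.034,-0.031,0],"turn":0.143},{"linear":[0,0,0],"turn":0.143},{"linear":[0,0,0],"turn":0.143},{"linear":[0,0,0],"turn":0.143},{"linear":[0,0,0],"turn":0.143}]' --jaw -0.2

```text
t: 5.1
ee_pos: [605.6, 120.1, 136.9]
orientation: [1.351, 2.836, 0.0]
ft_force: [-0.1, 0.5, -0.5]
width: 35.3
grasp_force: 0.0
```

>>> arm_command --series '[{"linear":[0,0,0],"turn":0.143},{"linear":[0,0,0],"turn":0.143},{"linear":[0,0,0],"turn":0.143},{"linear":[0,0,0],"turn":0.143},{"linear":[0,0,0],"turn":0.143},{"linear":[0,0,0],"turn":0.143},{"linear":[0,0,0],"turn":0},{"linear":[0,0,0],"turn":0}]'

```text
t: 5.9
ee_pos: [605.6, 120.1, 136.7]
orientation: [2.399, 2.029, 0.0]
ft_force: [-0.5, 0.1, 1.0]
width: 34.7
grasp_force: 0.0
```

```bash
cat >> plan.py <<'E'
    if sys.argv[1]=='b': pass
E
sed -i "s/    else: go(\*a)/    elif sys.argv[1]=='b': go(*st(a[0],a[1]),a[2],TH-np.pi\/2)\n    else: go(*a)/" plan.py; sed -i '$d' plan.py; python3 plan.py b -100 0 110; python3 - <<'E'
from h import *
d=cam('top'); f=d['frame'][145:245,245:345]; s=cam('side')['frame'][150:250,260:360]
cv2.imwrite('pics/k2.png',cv2.resize(np.hstack([f,s]),None,fx=4,fy=4,interpolation=cv2.INTER_CUBIC))
E
```

```text
pos [605.6 120.1 136.7] psi -1.738 tilt -1.0 | turn first 0.002 then lin [-0.1257 -0.1374  0.0267] w 34.7 t 5.9
```

View pics/k2.png

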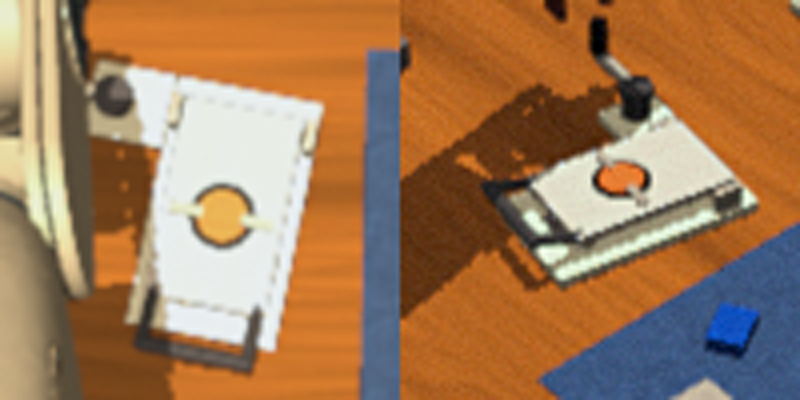

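The clamp arm now points to the stage's +y, so it is open. The bar is visible at about top pixel (295,234).

>>> arm_command --series '[{"linear":[-0.03,-0.034,0],"turn":0},{"linear":[-0.03,-0.034,0],"turn":0},{"linear":[-0.03,-0.034,0],"turn":0},{"linear":[-0.0357,-0.0354,0],"turn":0},{"linear":[0,0,0.027],"turn":0},{"linear":[0,0,0],"turn":0},{"linear":[0,0,0],"turn":0}]'

```text
t: 6.7
ee_pos: [449.7, 19.7, 109.9]
orientation: [-2.402, -2.025, 0.0]
ft_force: [0.1, -0.3, 0.4]
width: 35.2
grasp_force: 0.0
```

```bash
python3 plan.py b -100 0 46; python3 - <<'E'
from h import *
d=cam('top'); print(ray(d,295,233.4,45))
E
```

```text
pos [449.7  19.7 109.9] psi -1.741 tilt -1.0 | turn first -0.001 then lin [-0.0006 -0.0006  0.0639] w 35.2 t 6.7
[447.12365103  13.873936    45.        ]
```

>>> arm_command --series '[{"linear":[-0.003,-0.001,0.03],"turn":0},{"linear":[0,0,0.02],"turn":0},{"linear":[0,0,0.014],"turn":0},{"linear":[0,0,0],"turn":0},{"linear":[0,0,0],"turn":0}]'

```text
t: 7.25
ee_pos: [448.5, 17.2, 46.1]
orientation: [2.402, 2.025, 0.001]
ft_force: [-0.0, -0.0, -0.2]
width: 35.4
grasp_force: 0.0
```

>>> arm_command --series '[{"linear":[0,0,0],"turn":0},{"linear":[0,0,0],"turn":0},{"linear":[0,0,0],"turn":0},{"linear":[0,0,0],"turn":0},{"linear":[0,0,0],"turn":0}]' --jaw -1

```text
t: 7.75
ee_pos: [451.1, 16.5, 46.7]
orientation: [2.399, 2.02, 0.008]
ft_force: [7.0, -3.6, -2.7]
width: 11.2
grasp_force: 30.0
```

```bash
python3 - <<'E'
from h import *
r=171.8;f0=np.arctan2(25,170)
k=[]
for n in range(0,21):
    a=1.8*n/20+f0; k.append((-r*np.cos(a),r*np.sin(a)))
k=np.array(k); print((np.diff(k,axis=0)).round(1).tolist())
E
```

```text
[[2.9, 15.2], [4.3, 14.9], [5.6, 14.4], [6.9, 13.8], [8.1, 13.2], [9.2, 12.4], [10.3, 11.5], [11.3, 10.5], [12.2, 9.5], [13.0, 8.3], [13.7, 7.1], [14.3, 5.9], [14.8, 4.6], [15.1, 3.2], [15.3, 1.8], [15.4, 0.5], [15.4, -0.9], [15.3, -2.3], [15.0, -3.7], [14.6, -5.0]]
```

>>> arm_command --series '[{"linear":[0,0.0049,-0.0152],"turn":0},{"linear":[0,0.0043,-0.0149],"turn":0},{"linear":[0,0.0056,-0.0144],"turn":0},{"linear":[0,0.0069,-0.0138],"turn":0},{"linear":[0,0.0081,-0.0132],"turn":0},{"linear":[0,0.0092,-0.0124],"turn":0},{"linear":[0,0.0103,-0.0115],"turn":0},{"linear":[0,0.0113,-0.0105],"turn":0},{"linear":[0,0.0122,-0.0095],"turn":0},{"linear":[0,0.013,-0.0083],"turn":0}]'

```text
t: 8.75
ee_pos: [528.1, 2.6, 170.0]
orientation: [-2.398, -2.019, 0.01]
ft_force: [-10.4, 1.3, 12.7]
width: 11.3
grasp_force: 30.0
```

>>> arm_command --series '[{"linear":[0,0.0137,-0.0071],"turn":0},{"linear":[0,0.0143,-0.0059],"turn":0},{"linear":[0,0.0148,-0.0046],"turn":0},{"linear":[0,0.0151,-0.0032],"turn":0},{"linear":[0,0.0153,-0.0018],"turn":0},{"linear":[0,0.0154,-0.0005],"turn":0},{"linear":[0,0.0154,0.0009],"turn":0},{"linear":[0,0.0153,0.0023],"turn":0},{"linear":[0,0.015,0.0037],"turn":0},{"linear":[0,0.014,0.005],"turn":0}]'

```text
t: 9.75
ee_pos: [678.1, -24.1, 180.9]
orientation: [2.403, 2.023, -0.003]
ft_force: [-2.6, -3.7, -1.3]
width: 11.1
grasp_force: 30.0
```

>>> arm_command --series '[{"linear":[0,0,0],"turn":0},{"linear":[0,0,0],"turn":0},{"linear":[0,0,0],"turn":0}]'

```text
t: 10.05
ee_pos: [677.7, -23.9, 181.1]
orientation: [2.402, 2.023, -0.001]
ft_force: [0.1, -5.6, 1.0]
width: 11.5
grasp_force: 30.0
```

```bash
python3 plan.py b 133 0 180
```

```text
pos [677.7 -23.9 181.1] psi -1.742 tilt -1.0 | turn first -0.002 then lin [0.0041 0.0003 0.0011] w 11.5 t 10.05
```

>>> arm_command --series '[{"linear":[0,0,0],"turn":0},{"linear":[0,0,0],"turn":0},{"linear":[0,0,0],"turn":0},{"linear":[0,0,-0.03],"turn":0},{"linear":[0,0,-0.04],"turn":0},{"linear":[0,-0.045,0],"turn":0},{"linear":[-0.045,0,0],"turn":0},{"linear":[-0.045,0,0],"turn":0},{"linear":[-0.03,-0.03,0],"turn":0},{"linear":[-0.03,-0.03,0],"turn":0}]' --jaw -0.2

```text
t: 11.05
ee_pos: [548.3, -153.8, 250.5]
orientation: [2.403, 2.024, 0.001]
ft_force: [1.0, 0.2, -0.8]
width: 35.1
grasp_force: 0.0
```

>>> arm_command --series '[{"linear":[0,0,0],"turn":-0.146},{"linear":[0,0,0],"turn":-0.146},{"linear":[0,0,0],"turn":-0.146},{"linear":[0,0,0],"turn":-0.146},{"linear":[0,0,0],"turn":-0.146},{"linear":[0,0,0],"turn":-0.146},{"linear":[0,0,0],"turn":-0.146},{"linear":[0,0,0],"turn":-0.146},{"linear":[0,0,0],"turn":-0.146},{"linear":[0,0,0],"turn":-0.146}]' --jaw 0.25

```text
t: 12.05
ee_pos: [549.1, -152.5, 250.7]
orientation: [0.431, 3.112, 0.001]
ft_force: [-0.5, 0.2, 0.1]
width: 54.9
grasp_force: 0.0
```

>>> arm_command --series '[{"linear":[0,0,0],"turn":-0.146},{"linear":[0,0,0],"turn":-0.146},{"linear":[0,0,0],"turn":0}]'

```text
t: 12.35
ee_pos: [549.1, -152.6, 250.6]
orientation: [-0.018, 3.141, 0.0]
ft_force: [0.6, 0.6, -0.7]
width: 54.8
grasp_force: 0.0
```

```bash
python3 plan.py w 444.5 -207.5 80 0.01; python3 - <<'E'
from h import *
d=cam('top'); s=cam('side'); cv2.imwrite('pics/top3.png',d['frame']);cv2.imwrite('pics/side3.png',s['frame'])
for z in (10,12,15,20):
  pass
cv2.imwrite('pics/k3.png',cv2.resize(np.vstack([d['frame'][130:270,240:480],s['frame'][150:290,250:490]]),None,fx=2.1,fy=2.1,interpolation=cv2.INTER_CUBIC))
E
```

```text
pos [ 549.1 -152.6  250.6] psi 0.012 tilt -1.0 | turn first 0.002 then lin [ 0.1052 -0.0539  0.1706] w 54.8 t 12.35
```

View pics/k3.png

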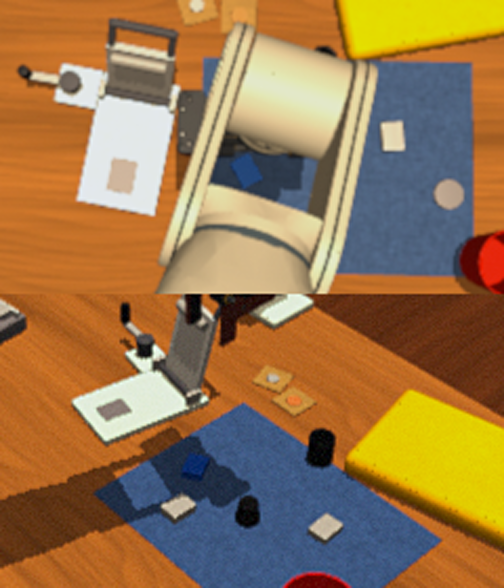

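The plate stands upright, and the blocks are still at side crop (178,507) and (325,527). The pad shows at about top pixel (298,214). I'll measure the pad and the block heights.

```bash
cat > meas.py <<'E'
from plan import *
def tri(pts):
    A=[];b=[]
    for d,(u,v) in pts:
        c=-d['R'].T@d['t']; r=d['R'].T@np.array([(u-d['cx'])/d['fx'],(v-d['cy'])/d['fy'],1]); r/=np.linalg.norm(r); N=np.eye(3)-np.outer(r,r); A.append(N);b.append(N@c)
    return np.linalg.lstsq(np.vstack(A),np.hstack(b),rcond=None)[0]
E
python3 - <<'E'
from meas import *
d=cam('top');s=cam('side'); t0=cv2.imread('pics/top0.png'); s0=cv2.imread('pics/side0.png')
def blob(img,c,f,r=15):
    h=cv2.cvtColor(img,cv2.COLOR_BGR2HSV).astype(int); m=f(h).astype(np.uint8); k=np.zeros_like(m); k[c[1]-r:c[1]+r,c[0]-r:c[0]+r]=m[c[1]-r:c[1]+r,c[0]-r:c[0]+r]
    ct=max(cv2.findContours(k,0,1)[0],key=cv2.contourArea); M=cv2.moments(ct); return (M['m10']/M['m00'],M['m01']/M['m00']),ct
f=lambda h:(h[...,1]<100)&(h[...,2]>150)
h=cv2.cvtColor(s0,cv2.COLOR_BGR2HSV); print('side px block hsv',h[261,405],h[252,335],h[256,336],h[265,404])
for n,c,cs in(('far',(427,195),(405,261)),('near',(372,237),(335,251))):
    a,_=blob(t0,c,f); b,ct=blob(s0,cs,lambda h:(h[...,1]<90)&(h[...,2]>130)); print(n,a,b,tri([(d,a),(s,b)]).round(1),cv2.contourArea(ct))
ti=d['frame']; hh=cv2.cvtColor(ti,cv2.COLOR_BGR2HSV); print('pad hsv',hh[214,298],'base',hh[200,292])
v=int(hh[214,298][2])
p,ct=blob(ti,(298,214),lambda h:abs(h[...,2]-v)<25,13); w=np.array([ray(d,*q[0],12)[:2] for q in ct],np.float32); print('pad',ray(d,*p,12),cv2.minAreaRect(w), 'pred',st(-42,0))
E
```

```text
side px block hsv [ 20  44 187] [ 17  50 187] [12 68 56] [ 19  43 203]
far (426.681045751634, 194.40261437908495) (404.69122807017544, 260.219298245614) [ 569.3 -365.5   14.7] 95.0
near (371.92537313432837, 236.2922885572139) (334.5054347826087, 249.92210144927535) [ 444.2 -206.9   18.1] 92.0
pad hsv [ 15  60 207] base [ 95   7 233]
pad [505.96739321   9.97010135  12.        ] ((505.9224548339844, 10.049394607543945), (41.36994934082031, 51.532554626464844), 78.38955688476562) pred [506.19835483   9.46426055]
```

>>> arm_command --series '[{"linear":[0.035,-0.018,0.02],"turn":0},{"linear":[0.035,-0.018,0.03],"turn":0},{"linear":[0.035,-0.018,0.03],"turn":0},{"linear":[0,0,0.045],"turn":0},{"linear":[0,0,0.045],"turn":0},{"linear":[0,0,0.03],"turn":0},{"linear":[0,0,0.018],"turn":0},{"linear":[0,0,0],"turn":0},{"linear":[0,0,0],"turn":0}]'

```text
t: 13.45
ee_pos: [444.9, -208.0, 32.7]
orientation: [0.014, -3.141, -0.0]
ft_force: [-0.1, -0.2, 0.5]
width: 54.9
grasp_force: 0.0
```

```bash
python3 plan.py w 444.5 -207.5 22 0.01; python3 - <<'E'
from h import *
s=cam('side')['frame'][220:290,290:390]
cv2.imwrite('pics/k4.png',cv2.resize(s,None,fx=5,fy=5,interpolation=cv2.INTER_CUBIC))
E
```

```text
pos [ 444.9 -208.    32.7] psi 0.009 tilt -1.0 | turn first -0.001 then lin [0.0004 0.0006 0.0107] w 54.9 t 13.45
```

View pics/k4.png

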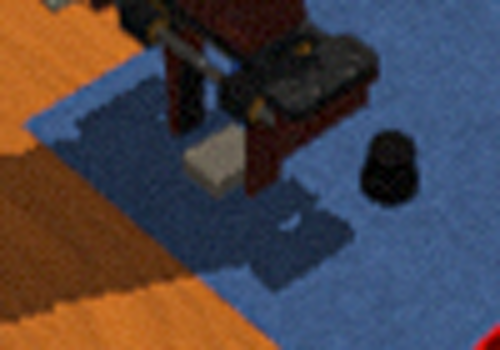

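The block (crop (215,160)) lies between the fingers. I'll go down and close.

>>> arm_command --series '[{"linear":[0,0.0,0.0107],"turn":0},{"linear":[0,0,0],"turn":0},{"linear":[0,0,0],"turn":0}]'

```text
t: 13.8
ee_pos: [444.9, -208.1, 22.2]
orientation: [-0.016, 3.141, -0.0]
ft_force: [-0.4, -0.3, -0.4]
width: 55.2
grasp_force: 0.0
```

>>> arm_command --series '[{"linear":[0,0,0],"turn":0},{"linear":[0,0,0],"turn":0},{"linear":[0,0,0],"turn":0},{"linear":[0,0,0],"turn":0},{"linear":[0,0,0],"turn":0},{"linear":[0,0,0],"turn":0}]' --jaw -1

```text
t: 14.4
ee_pos: [444.8, -208.0, 22.0]
orientation: [-0.016, 3.142, 0.0]
ft_force: [-0.2, 0.4, 2.7]
width: 29.8
grasp_force: 30.0
```

>>> arm_command --series '[{"linear":[0,0,-0.03],"turn":0},{"linear":[0,0,-0.03],"turn":0},{"linear":[0,0,-0.03],"turn":0},{"linear":[0,0,0],"turn":0.09},{"linear":[0,0,0],"turn":0.089},{"linear":[0,0,0],"turn":0},{"linear":[0,0,0],"turn":0}]'

```text
t: 15.1
ee_pos: [444.5, -207.9, 111.6]
orientation: [-0.261, -3.13, -0.0]
ft_force: [0.2, 0.5, -1.7]
width: 29.9
grasp_force: 30.0
```

```bash
python3 plan.py s -42 0 60
```

```text
pos [ 444.5 -207.9  111.6] psi -0.166 tilt -1.0 | turn first 0.003 then lin [-0.0242  0.2247  0.0516] w 29.9 t 15.1
```

>>> arm_command --series '[{"linear":[-0.0042,0.045,0],"turn":0.003},{"linear":[-0.005,0.045,0],"turn":0},{"linear":[-0.005,0.045,0],"turn":0},{"linear":[-0.005,0.045,0],"turn":0},{"linear":[-0.005,0.0447,0],"turn":0},{"linear":[0,0,0.03],"turn":0},{"linear":[0,0,0.022],"turn":0},{"linear":[0,0,0],"turn":0},{"linear":[0,0,0],"turn":0}]'

```text
t: 16.0
ee_pos: [506.5, 9.2, 59.6]
orientation: [-0.268, -3.129, 0.0]
ft_force: [0.2, -0.1, -1.0]
width: 29.8
grasp_force: 30.0
```

```bash
python3 plan.py s -42 0 36
```

```text
pos [506.5   9.2  59.6] psi -0.171 tilt -1.0 | turn first -0.002 then lin [0.0004 0.0002 0.0236] w 29.8 t 16.0
```

>>> arm_command --series '[{"linear":[0,0,0.015],"turn":0},{"linear":[0,0,0.007],"turn":0},{"linear":[0,0,0.002],"turn":0},{"linear":[0,0,0.0015],"turn":0},{"linear":[0,0,0],"turn":0},{"linear":[0,0,0],"turn":0}]'

```text
t: 16.6
ee_pos: [507.2, 9.2, 34.8]
orientation: [0.27, 3.129, 0.0]
ft_force: [0.1, -0.1, -1.4]
width: 29.6
grasp_force: 30.0
```

>>> arm_command --series '[{"linear":[0,0,0],"turn":0},{"linear":[0,0,0],"turn":0},{"linear":[0,0,0],"turn":0},{"linear":[0,0,-0.02],"turn":0},{"linear":[0,0,-0.04],"turn":0},{"linear":[0,0,-0.04],"turn":0},{"linear":[0.015,-0.045,0],"turn":0},{"linear":[0.015,-0.045,0],"turn":0},{"linear":[0.015,-0.045,0],"turn":0},{"linear":[0,-0.045,0],"turn":0}]' --jaw 0.25

```text
t: 17.6
ee_pos: [429.4, -161.0, 134.5]
orientation: [-0.268, -3.129, -0.001]
ft_force: [0.6, 0.6, 0.1]
width: 55.0
grasp_force: 0.0
```

>>> arm_command --series '[{"linear":[0,0,0],"turn":-0.14},{"linear":[0,0,0],"turn":-0.139},{"linear":[0,-0.02,0],"turn":0},{"linear":[0,0,0],"turn":0}]'

```text
t: 18.0
ee_pos: [434.5, -181.7, 134.7]
orientation: [-0.166, 3.136, -0.001]
ft_force: [-0.9, -0.6, -0.5]
width: 54.9
grasp_force: 0.0
```

```bash
cat > stack.py <<'E'
from meas import *
d=cam('top');s=cam('side'); import time
n=sys.argv[1]; cv2.imwrite(f'pics/t_{n}.png',d['frame']);cv2.imwrite(f'pics/s_{n}.png',s['frame'])
h=cv2.cvtColor(d['frame'],cv2.COLOR_BGR2HSV); p=proj(d,[*st(-42,0),25]).astype(int); q=proj(s,[*st(-42,0),25]).astype(int); print('px',p,q)
cv2.imwrite(f'pics/k_{n}.png',cv2.resize(np.hstack([d['frame'][p[1]-35:p[1]+35,p[0]-35:p[0]+35],s['frame'][q[1]-35:q[1]+35,q[0]-35:q[0]+35]]),None,fx=5.6,fy=5.6,interpolation=cv2.INTER_CUBIC))
print(h[p[1]-12:p[1]+13:2,p[0],:].tolist())
E
python3 stack.py 1; python3 plan.py w 569.3 -365.5 60 0.11
```

```text
px [297 212] [303 202]
[[100, 6, 239], [95, 6, 239], [100, 6, 238], [29, 42, 212], [34, 30, 237], [33, 29, 236], [34, 30, 237], [35, 30, 237], [34, 29, 237], [36, 29, 238], [20, 50, 198], [96, 6, 229], [103, 7, 240]]
pos [ 433.8 -180.2  134.4] psi 0.106 tilt -1.0 | turn first -0.004 then lin [-0.1143 -0.199   0.0744] w 54.8 t 18.1
```

View pics/k_1.png

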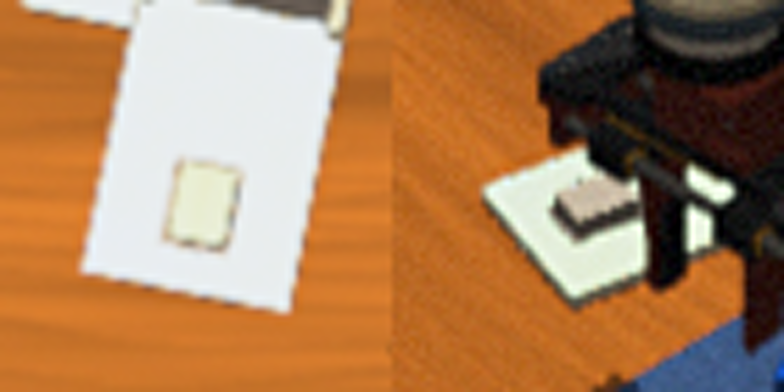

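The first block sits square on the pad (top crop (203,205)). Now the far block.

>>> arm_command --series '[{"linear":[-0.0229,-0.04,0],"turn":-0.004},{"linear":[-0.0229,-0.04,0],"turn":0},{"linear":[-0.0229,-0.04,0],"turn":0},{"linear":[-0.0229,-0.04,0],"turn":0},{"linear":[-0.0229,-0.039,0],"turn":0},{"linear":[0,0,0.04],"turn":0},{"linear":[0,0,0.035],"turn":0},{"linear":[0,0,0.025],"turn":0},{"linear":[0,0,0],"turn":0},{"linear":[0,0,0],"turn":0}]'

```text
t: 19.1
ee_pos: [569.7, -364.7, 34.4]
orientation: [0.175, -3.136, -0.001]
ft_force: [0.4, -0.5, 1.1]
width: 54.9
grasp_force: 0.0
```

```bash
python3 plan.py w 569.3 -365.5 22 0.11; python3 - <<'E'
from h import *
s=cam('side'); print(proj(s,[569,-365,12])); s=s['frame'][225:295,355:455]
cv2.imwrite('pics/k5.png',cv2.resize(s,None,fx=5,fy=5,interpolation=cv2.INTER_CUBIC))
E
```

```text
pos [ 569.7 -364.7   34.4] psi 0.112 tilt -1.0 | turn first 0.002 then lin [ 0.0005 -0.0008  0.0124] w 54.9 t 19.1
[404.16460086 260.86338359]
```

View pics/k5.png

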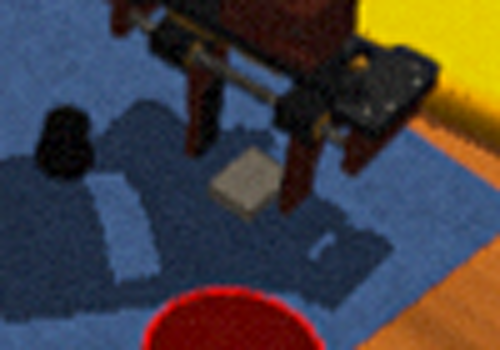

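The block (crop (248,182)) is between the fingers.

>>> arm_command --series '[{"linear":[0,-0.001,0.0124],"turn":0},{"linear":[0,0,0],"turn":0},{"linear":[0,0,0],"turn":0}]'

```text
t: 19.45
ee_pos: [569.9, -366.5, 22.3]
orientation: [-0.174, 3.137, -0.0]
ft_force: [0.2, -0.3, 0.2]
width: 55.0
grasp_force: 0.0
```

>>> arm_command --series '[{"linear":[0,0,0],"turn":0},{"linear":[0,0,0],"turn":0},{"linear":[0,0,0],"turn":0},{"linear":[0,0,0],"turn":0},{"linear":[0,0,0],"turn":0},{"linear":[0,0,0],"turn":0}]' --jaw -1

```text
t: 20.05
ee_pos: [569.9, -366.5, 22.2]
orientation: [-0.175, 3.137, -0.0]
ft_force: [-1.0, 0.3, 2.3]
width: 29.7
grasp_force: 29.7
```

>>> arm_command --series '[{"linear":[0,0,-0.03],"turn":0},{"linear":[0,0,-0.03],"turn":0},{"linear":[0,0,-0.03],"turn":0},{"linear":[0,0,0],"turn":0.14},{"linear":[0,0,0],"turn":0.139},{"linear":[0,0,0],"turn":0},{"linear":[0,0,0],"turn":0}]'

```text
t: 20.75
ee_pos: [569.5, -366.3, 111.6]
orientation: [-0.257, -3.13, -0.0]
ft_force: [-0.2, -0.4, -1.9]
width: 29.7
grasp_force: 29.7
```

```bash
python3 plan.py s -42 0 80; python3 - <<'E'
from meas import *
t=cv2.imread('pics/t_1.png'); d=cam('top')
h=cv2.cvtColor(t,cv2.COLOR_BGR2HSV); m=((h[...,1]>18)&(h[...,1]<40)&(h[...,2]>215)).astype(np.uint8); k=m*0; k[198:226,283:312]=m[198:226,283:312]
ct=max(cv2.findContours(k,0,1)[0],key=cv2.contourArea)
for z in(27,32):
    w=np.array([ray(d,*q[0],z)[:2] for q in ct],np.float32); print(z,cv2.minAreaRect(w))
print(st(-42,0))
E
```

```text
pos [ 569.5 -366.3  111.6] psi -0.164 tilt -1.0 | turn first 0.005 then lin [0.1256 0.3597 0.0316] w 29.7 t 20.75
27 ((508.2232360839844, 9.035568237304688), (32.90331268310547, 39.96727752685547), 73.08253479003906)
32 ((507.95751953125, 8.76190185546875), (32.772891998291016, 39.80885314941406), 73.08257293701172)
[506.19835483   9.46426055]
```

>>> arm_command --series '[{"linear":[0.0156,0.044,0],"turn":0.005},{"linear":[0.0156,0.045,0],"turn":0},{"linear":[0.0156,0.045,0],"turn":0},{"linear":[0.0156,0.045,0],"turn":0},{"linear":[0.0156,0.045,0],"turn":0},{"linear":[0.0156,0.045,0],"turn":0},{"linear":[0.0156,0.045,0],"turn":0},{"linear":[0.0156,0.045,0],"turn":0},{"linear":[0,0,0.03],"turn":0},{"linear":[0,0,0],"turn":0}]'

```text
t: 21.8
ee_pos: [506.2, 10.1, 79.8]
orientation: [-0.263, -3.126, 0.001]
ft_force: [-0.7, -0.4, -0.0]
width: 29.8
grasp_force: 29.7
```

```bash
python3 plan.py s -41 0 60
```

```text
pos [506.2  10.1  79.8] psi -0.168 tilt -1.0 | turn first 0.001 then lin [-0.0011 -0.0006  0.0198] w 29.8 t 21.8
```

>>> arm_command --series '[{"linear":[-0.001,-0.001,0.015],"turn":0},{"linear":[0,0,0.007],"turn":0},{"linear":[0,0,0],"turn":0},{"linear":[0,0,0],"turn":0}]'

```text
t: 22.2
ee_pos: [509.4, 6.8, 60.3]
orientation: [0.272, 3.13, -0.0]
ft_force: [0.1, -0.4, -0.7]
width: 29.8
grasp_force: 29.7
```

>>> arm_command --series '[{"linear":[0,0,0.002],"turn":0},{"linear":[0,0,0.002],"turn":0},{"linear":[0,0,0],"turn":0}]'

```text
t: 22.5
ee_pos: [509.1, 7.4, 56.0]
orientation: [0.271, 3.13, -0.0]
ft_force: [1.0, 0.1, -1.3]
width: 29.9
grasp_force: 29.7
```

>>> arm_command --series '[{"linear":[0,0,0.002],"turn":0},{"linear":[0,0,0.001],"turn":0},{"linear":[0,0,0],"turn":0}]'

```text
t: 22.8
ee_pos: [509.1, 7.5, 52.8]
orientation: [-0.271, -3.13, 0.0]
ft_force: [-0.8, -0.2, -0.6]
width: 29.4
grasp_force: 29.7
```

>>> arm_command --series '[{"linear":[0.0025,0.0014,0],"turn":0},{"linear":[0,0,0.0015],"turn":0},{"linear":[0,0,0],"turn":0}]'

```text
t: 23.1
ee_pos: [506.7, 9.4, 51.3]
orientation: [-0.271, -3.13, 0.0]
ft_force: [1.5, -0.5, -1.8]
width: 29.8
grasp_force: 29.7
```

>>> arm_command --series '[{"linear":[0,0,0.001],"turn":0},{"linear":[0,0,0.001],"turn":0},{"linear":[0,0,0],"turn":0}]'

```text
t: 23.4
ee_pos: [506.9, 9.3, 49.3]
orientation: [-0.271, -3.13, 0.0]
ft_force: [1.2, 0.1, -1.1]
width: 29.6
grasp_force: 29.7
```

>>> arm_command --series '[{"linear":[0,0,0.001],"turn":0},{"linear":[0,0,0],"turn":0}]'

```text
t: 23.6
ee_pos: [507.0, 9.3, 49.1]
orientation: [0.271, 3.13, -0.0]
ft_force: [-2.8, 0.4, 8.6]
width: 30.0
grasp_force: 29.7
```

>>> arm_command --series '[{"linear":[0,0,0],"turn":0},{"linear":[0,0,0],"turn":0},{"linear":[0,0,0],"turn":0},{"linear":[0,0,-0.02],"turn":0},{"linear":[0,0,-0.04],"turn":0},{"linear":[0,0,-0.045],"turn":0},{"linear":[0,-0.02,-0.045],"turn":0},{"linear":[0,-0.045,-0.02],"turn":0},{"linear":[0,-0.045,0],"turn":0},{"linear":[0,-0.045,0],"turn":0}]' --jaw 0.1

```text
t: 24.6
ee_pos: [480.4, -144.8, 219.7]
orientation: [0.269, 3.127, -0.001]
ft_force: [1.4, 0.4, -1.2]
width: 48.4
grasp_force: 0.0
```

>>> arm_command --series '[{"linear":[0,0,0],"turn":0.143},{"linear":[0,0,0],"turn":0.143},{"linear":[0,0,0],"turn":0.143},{"linear":[0,0,0],"turn":0.143},{"linear":[0,0,0],"turn":0.143},{"linear":[0,0,0],"turn":0.143},{"linear":[0,0,0],"turn":0.143},{"linear":[0,0,0],"turn":0.143},{"linear":[0,0,0],"turn":0.143},{"linear":[0,0,0],"turn":0.143}]' --jaw -0.2

```text
t: 25.6
ee_pos: [480.2, -143.4, 218.3]
orientation: [-2.263, -2.179, 0.0]
ft_force: [0.5, 0.3, 0.4]
width: 34.8
grasp_force: 0.0
```

>>> arm_command --series '[{"linear":[0,0,0],"turn":0.143},{"linear":[0,0,-0.03],"turn":0},{"linear":[0,0,0],"turn":0},{"linear":[0,0,0],"turn":0}]'

```text
t: 26.0
ee_pos: [480.5, -143.5, 248.7]
orientation: [2.406, 2.018, 0.001]
ft_force: [0.2, 0.6, -0.5]
width: 35.2
grasp_force: 0.0
```

```bash
python3 stack.py 2; python3 plan.py b 133 0 250
```

```text
px [297 212] [303 202]
[[95, 7, 235], [99, 8, 236], [99, 8, 236], [31, 29, 228], [34, 33, 234], [35, 33, 234], [35, 33, 234], [35, 33, 234], [34, 31, 234], [35, 30, 235], [18, 56, 159], [96, 6, 226], [99, 8, 237]]
pos [ 479.8 -143.3  247.7] psi -1.746 tilt -1.0 | turn first -0.006 then lin [ 0.155   0.1754 -0.0023] w 35.3 t 26.1
```

View pics/k_2.png

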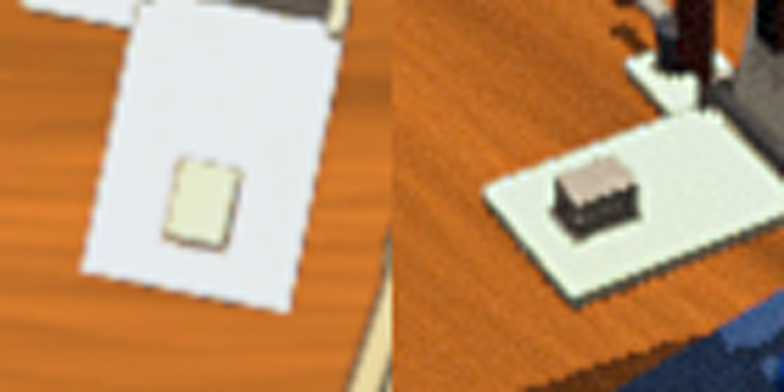

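The stack is square on the pad (top crop (203,203), side crop (597,195)). Contact came at 49 mm, so the lower block is 15 mm. Next I'll fetch the bar.

>>> arm_command --series '[{"linear":[0.031,0.035,0],"turn":-0.006},{"linear":[0.031,0.035,0],"turn":0},{"linear":[0.031,0.035,0],"turn":0},{"linear":[0.031,0.035,0],"turn":0},{"linear":[0.028,0.035,0],"turn":0},{"linear":[0,0,0],"turn":0},{"linear":[0,0,0],"turn":0}]'

```text
t: 26.8
ee_pos: [678.0, -22.7, 246.4]
orientation: [-2.398, -2.026, 0.004]
ft_force: [-0.0, 0.0, 0.1]
width: 35.4
grasp_force: 0.0
```

```bash
python3 plan.py w 677.7 -23.9 181 -1.74
```

```text
pos [678.  -22.7 246.4] psi -1.738 tilt -1.0 | turn first 0.002 then lin [-0.0013 -0.0001  0.0654] w 35.4 t 26.8
```

>>> arm_command --series '[{"linear":[0,0,0.03],"turn":0},{"linear":[0,0,0.02],"turn":0},{"linear":[0,0,0.0154],"turn":0},{"linear":[0,0,0],"turn":0},{"linear":[0,0,0],"turn":0}]'

```text
t: 27.3
ee_pos: [678.2, -23.8, 183.4]
orientation: [-2.402, -2.025, 0.0]
ft_force: [0.0, 0.4, -0.3]
width: 35.3
grasp_force: 0.0
```

>>> arm_command --series '[{"linear":[0,0,0],"turn":0},{"linear":[0,0,0],"turn":0},{"linear":[0,0,0],"turn":0},{"linear":[0,0,0],"turn":0},{"linear":[0,0,0],"turn":0}]' --jaw -1

```text
t: 27.8
ee_pos: [679.2, -23.3, 183.9]
orientation: [2.4, 2.025, 0.002]
ft_force: [1.9, -0.6, 2.5]
width: 11.5
grasp_force: 30.0
```

>>> arm_command --series '[{"linear":[0,-0.0146,-0.005],"turn":0},{"linear":[0,-0.015,-0.0037],"turn":0},{"linear":[0,-0.0153,-0.0023],"turn":0},{"linear":[0,-0.0154,-0.0009],"turn":0},{"linear":[0,-0.0154,0.0005],"turn":0},{"linear":[0,-0.0153,0.0018],"turn":0},{"linear":[0,-0.0151,0.0032],"turn":0},{"linear":[0,-0.0148,0.0046],"turn":0},{"linear":[0,-0.0143,0.0059],"turn":0},{"linear":[0,-0.0137,0.0071],"turn":0}]'

```text
t: 28.8
ee_pos: [532.3, 2.6, 172.4]
orientation: [2.4, 2.025, 0.005]
ft_force: [4.2, 3.9, -3.0]
width: 11.4
grasp_force: 30.0
```

>>> arm_command --series '[{"linear":[0,-0.013,0.0083],"turn":0},{"linear":[0,-0.0122,0.0095],"turn":0},{"linear":[0,-0.0113,0.0105],"turn":0},{"linear":[0,-0.0103,0.0115],"turn":0},{"linear":[0,-0.0092,0.0124],"turn":0},{"linear":[0,-0.0081,0.0132],"turn":0},{"linear":[0,0,0],"turn":0}]'

```text
t: 29.5
ee_pos: [468.8, 13.4, 105.6]
orientation: [2.401, 2.026, 0.003]
ft_force: [2.9, 5.2, -2.6]
width: 10.9
grasp_force: 30.0
```

```bash
python3 - <<'E'
from plan import *
a=0.36+np.arctan2(25,170); 
go(*st(72-171.8*np.cos(a),0),20+171.8*np.sin(a),TH-np.pi/2)
E
```

```text
pos [468.8  13.4 105.6] psi -1.74 tilt -1.0 | turn first -0.0 then lin [0.0024 0.0013 0.0024] w 10.9 t 29.5
```

>>> arm_command --series '[{"linear":[0,-0.0036,0.007],"turn":0},{"linear":[0,-0.0025,0.006],"turn":0},{"linear":[0,0,0],"turn":0},{"linear":[0,0,0],"turn":0}]'

```text
t: 29.9
ee_pos: [463.1, 14.3, 93.5]
orientation: [2.401, 2.026, 0.002]
ft_force: [0.9, 5.5, -1.3]
width: 11.2
grasp_force: 30.0
```

>>> arm_command --series '[{"linear":[0,0,0],"turn":0},{"linear":[0,0,0],"turn":0},{"linear":[0,0,0],"turn":0},{"linear":[0,0,0],"turn":0},{"linear":[0,0,-0.02],"turn":0},{"linear":[0,0,-0.04],"turn":0},{"linear":[0,0,-0.04],"turn":0},{"linear":[0,0,0],"turn":0},{"linear":[0,0,0],"turn":0}]' --jaw -0.2

```text
t: 30.8
ee_pos: [462.9, 13.5, 194.1]
orientation: [2.4, 2.025, 0.003]
ft_force: [0.3, 0.5, -0.6]
width: 35.3
grasp_force: 0.0
```

```bash
python3 plan.py s 70 155 120
```

```text
pos [462.9  13.5 194.1] psi -1.74 tilt -1.0 | turn first -1.571 then lin [-0.1554  0.1583  0.0741] w 35.3 t 30.8
```

>>> arm_command --series '[{"linear":[0,0,0],"turn":-0.143},{"linear":[0,0,0],"turn":-0.143},{"linear":[0,0,0],"turn":-0.143},{"linear":[0,0,0],"turn":-0.143},{"linear":[0,0,0],"turn":-0.143},{"linear":[0,0,0],"turn":-0.143},{"linear":[0,0,0],"turn":-0.143},{"linear":[0,0,0],"turn":-0.143},{"linear":[0,0,0],"turn":-0.143},{"linear":[0,0,0],"turn":-0.143}]'

```text
t: 31.8
ee_pos: [461.3, 13.6, 191.6]
orientation: [-0.475, -3.102, 0.001]
ft_force: [-0.8, 0.2, 0.2]
width: 34.7
grasp_force: 0.0
```

>>> arm_command --series '[{"linear":[0,0,0],"turn":-0.141},{"linear":[-0.031,0.032,0.01],"turn":0},{"linear":[-0.031,0.032,0.015],"turn":0},{"linear":[-0.031,0.032,0.015],"turn":0},{"linear":[-0.031,0.031,0.015],"turn":0},{"linear":[-0.031,0.031,0.015],"turn":0},{"linear":[0,0,0],"turn":0},{"linear":[0,0,0],"turn":0}]'

```text
t: 32.6
ee_pos: [640.3, 143.4, 120.3]
orientation: [-0.263, -3.126, 0.002]
ft_force: [-0.1, 0.4, 0.2]
width: 34.9
grasp_force: 0.0
```

```bash
python3 plan.py w 644 143.5 67 -0.169; python3 - <<'E'
from meas import *
s=cam('side');d=cam('top'); cv2.imwrite('pics/s6.png',s['frame']);cv2.imwrite('pics/t6.png',d['frame'])
q=proj(s,[*st(-60,0),50]).astype(int);p=proj(d,[*st(-30,0),50]).astype(int)
cv2.imwrite('pics/k6.png',cv2.resize(np.hstack([d['frame'][p[1]-45:p[1]+45,p[0]-45:p[0]+45],s['frame'][q[1]-45:q[1]+45,q[0]-45:q[0]+45]]),None,fx=4.4,fy=4.4,interpolation=cv2.INTER_CUBIC)); print(p,q)
E
```

```text
pos [640.3 143.4 120.3] psi -0.168 tilt -1.0 | turn first 0.001 then lin [-0.0036  0.0008  0.0533] w 34.9 t 32.6
[297 208] [298 198]
```

View pics/k6.png

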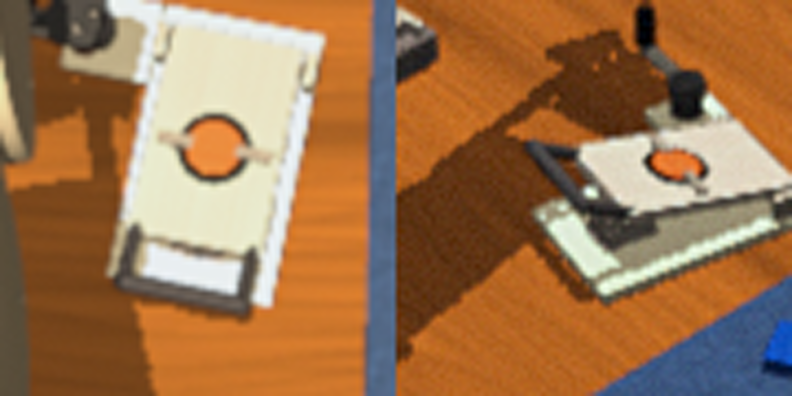

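The plate rests inclined on the stack (side crop (625,235)), with the bar from (535,145) to (600,208) in the side crop. I'll check the angle numerically and go down to the knob.

```bash
python3 - <<'E'
from meas import *
d=cam('top');s=cam('side')
print(tri([(d,(294.3,231)),(s,(292,193.2))]).round(1))
for h in(0,10,25,27,35):
    a=np.arcsin(h/120)+np.arctan2(25,170); P=[*st(71-171.8*np.cos(a),0),20+171.8*np.sin(a)]; print(h,np.round(P,1),proj(d,P).round(1),proj(s,P).round(1))
E
```

```text
[457.3  10.3  88.7]
0 [450.  19.  45.] [293.2 232.3] [287.5 203.6]
10 [452.7  18.6  59.1] [293.1 231.3] [288.  199.9]
25 [458.8  17.5  79.9] [293. 229.] [289.5 194.1]
27 [459.9  17.4  82.6] [293.  228.6] [289.7 193.3]
35 [464.5  16.6  93.5] [293.1 226.9] [290.9 190.1]
```

>>> arm_command --series '[{"linear":[-0.0036,0.001,0.025],"turn":0},{"linear":[0,0,0.0283],"turn":0},{"linear":[0,0,0],"turn":0},{"linear":[0,0,0],"turn":0}]'

```text
t: 33.2
ee_pos: [645.1, 143.2, 70.8]
orientation: [-0.266, -3.13, 0.0]
ft_force: [0.1, 0.2, 0.1]
width: 35.3
grasp_force: 0.0
```

>>> arm_command --series '[{"linear":[0,0,0],"turn":0},{"linear":[0,0,0],"turn":0},{"linear":[0,0,0],"turn":0},{"linear":[0,0,0],"turn":0},{"linear":[0,0,0],"turn":0}]' --jaw -1

```text
t: 33.7
ee_pos: [646.1, 143.1, 71.5]
orientation: [0.264, 3.129, -0.001]
ft_force: [-1.2, -4.1, 6.5]
width: 15.3
grasp_force: 30.0
```

>>> arm_command --series '[{"linear":[0.0104,-0.001,0],"turn":0},{"linear":[0.0101,-0.0027,0],"turn":0},{"linear":[0.0095,-0.0044,0],"turn":0},{"linear":[0.0086,-0.006,0],"turn":0},{"linear":[0.0074,-0.0074,0],"turn":0},{"linear":[0.006,-0.0086,0],"turn":0},{"linear":[0.0044,-0.0095,0],"turn":0},{"linear":[0.0027,-0.0101,0],"turn":0},{"linear":[0.001,-0.0104,0],"turn":0},{"linear":[0,-0.001,0],"turn":0}]'

```text
t: 34.7
ee_pos: [575.9, 94.3, 71.4]
orientation: [0.266, 3.13, 0.003]
ft_force: [-4.2, 8.4, 8.0]
width: 15.3
grasp_force: 30.0
```

>>> arm_command --series '[{"linear":[0,0,0],"turn":0},{"linear":[0,0,0],"turn":0}]'

```text
t: 34.9
ee_pos: [575.9, 94.4, 71.3]
orientation: [-0.265, -3.13, -0.002]
ft_force: [-4.2, 3.6, 8.6]
width: 15.6
grasp_force: 30.0
```

```bash
python3 plan.py w 575.4 95.9 67 -0.169
```

```text
pos [575.9  94.4  71.3] psi -0.169 tilt -1.0 | turn first -0.0 then lin [0.0007 0.0014 0.0043] w 15.6 t 34.9
```

>>> arm_command --series '[{"linear":[0,0,0],"turn":0},{"linear":[0,0,0],"turn":0},{"linear":[0,0,0],"turn":0},{"linear":[0,0,-0.02],"turn":0},{"linear":[0,0,-0.03],"turn":0},{"linear":[0,0,0],"turn":-0.138},{"linear":[0,0,0],"turn":-0.138},{"linear":[0,0,0],"turn":0},{"linear":[0,0,0],"turn":0}]' --jaw -0.2

```text
t: 35.8
ee_pos: [576.0, 93.5, 120.0]
orientation: [0.162, -3.137, 0.0]
ft_force: [-0.1, -0.6, -0.5]
width: 35.0
grasp_force: 0.0
```

```bash
python3 plan.py w 484.5 328 110 0.107
```

```text
pos [576.   93.5 120. ] psi 0.103 tilt -1.0 | turn first -0.004 then lin [0.0659 0.2429 0.01  ] w 35.0 t 35.8
```

>>> arm_command --series '[{"linear":[0.011,0.041,0],"turn":-0.004},{"linear":[0.011,0.041,0],"turn":0},{"linear":[0.011,0.041,0],"turn":0},{"linear":[0.011,0.04,0],"turn":0},{"linear":[0.011,0.04,0],"turn":0},{"linear":[0.011,0.04,0],"turn":0},{"linear":[0,0,0],"turn":0},{"linear":[0,0,0],"turn":0}]'

```text
t: 36.6
ee_pos: [483.1, 328.3, 119.8]
orientation: [0.175, -3.136, 0.001]
ft_force: [-0.8, 0.3, 0.7]
width: 34.6
grasp_force: 0.0
```

```bash
python3 plan.py w 484.5 328 66 0.107; python3 - <<'E'
from meas import *
s=cam('side');d=cam('top'); cv2.imwrite('pics/s7.png',s['frame']);cv2.imwrite('pics/t7.png',d['frame'])
q=proj(s,[485,330,70]).astype(int); p=proj(d,[*st(0,40),40]).astype(int); print(q,p)
cv2.imwrite('pics/k7.png',cv2.resize(np.hstack([d['frame'][p[1]-45:p[1]+45,p[0]-45:p[0]+45],s['frame'][q[1]-45:q[1]+45,q[0]-45:q[0]+45]]),None,fx=4.4,fy=4.4,interpolation=cv2.INTER_CUBIC))
E
```

```text
pos [483.1 328.3 119.8] psi 0.111 tilt -1.0 | turn first 0.004 then lin [-0.0013 -0.0005  0.0538] w 34.6 t 36.6
[240 149] [286 195]
```

View pics/k7.png

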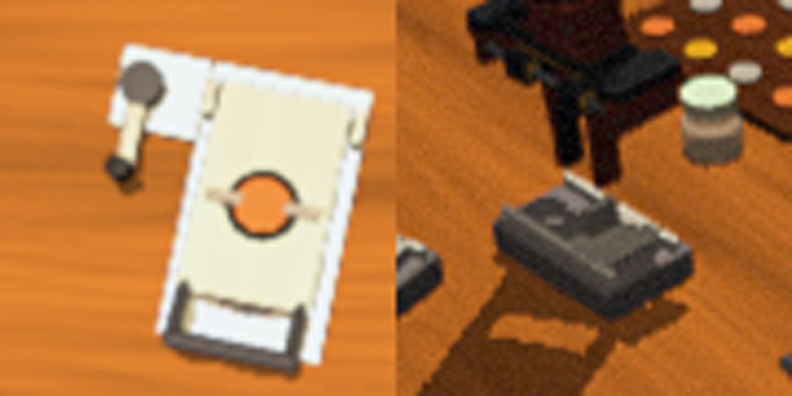

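The clamp is shut (crop (120,165), arm along -x) and the plate is on the stack. The fingers are above the fin at about (590,215). Going down onto the fin.

>>> arm_command --series '[{"linear":[-0.001,0,0.025],"turn":0},{"linear":[0,0,0.0185],"turn":0},{"linear":[0,0,0.01],"turn":0},{"linear":[0,0,0],"turn":0},{"linear":[0,0,0],"turn":0}]'

```text
t: 37.2
ee_pos: [485.2, 327.4, 67.0]
orientation: [-0.173, 3.137, 0.0]
ft_force: [-0.1, -0.5, -0.0]
width: 35.2
grasp_force: 0.0
```

>>> arm_command --series '[{"linear":[0,0,0],"turn":0},{"linear":[0,0,0],"turn":0},{"linear":[0,0,0],"turn":0},{"linear":[0,0,0],"turn":0},{"linear":[0,0,0],"turn":0}]' --jaw -1

```text
t: 37.7
ee_pos: [484.8, 330.5, 67.5]
orientation: [-0.173, 3.135, 0.006]
ft_force: [-3.6, 11.1, 0.8]
width: 9.5
grasp_force: 30.0
```

>>> arm_command --series '[{"linear":[0,0.01,0],"turn":0},{"linear":[0,0.012,0],"turn":0},{"linear":[0,0.012,0],"turn":0},{"linear":[0,0.012,0],"turn":0},{"linear":[0,0.012,0],"turn":0},{"linear":[0,0,0],"turn":0},{"linear":[0,0,0],"turn":0}]'

```text
t: 38.4
ee_pos: [479.2, 385.7, 67.4]
orientation: [-0.176, 3.135, -0.001]
ft_force: [3.3, -6.0, 6.6]
width: 9.9
grasp_force: 29.9
```

>>> arm_command --series '[{"linear":[0,0,0],"turn":0},{"linear":[0,0,0],"turn":0},{"linear":[0,0,0],"turn":0},{"linear":[0,0,-0.02],"turn":0},{"linear":[0,0,-0.03],"turn":0},{"linear":[0,-0.036,0],"turn":0},{"linear":[0,-0.037,0],"turn":0},{"linear":[0,0,0],"turn":0}]' --jaw -0.3

```text
t: 39.2
ee_pos: [485.7, 309.9, 116.4]
orientation: [0.171, -3.135, 0.003]
ft_force: [0.4, 0.6, 0.9]
width: 30.7
grasp_force: 0.0
```

>>> arm_command --series '[{"linear":[0,0,0],"turn":0},{"linear":[0,0,0],"turn":0},{"linear":[0,0,0],"turn":0},{"linear":[0,0,0],"turn":0},{"linear":[0,0,0],"turn":0}]' --jaw -1

```text
t: 39.7
ee_pos: [486.2, 313.6, 116.5]
orientation: [0.176, -3.137, 0.0]
ft_force: [0.9, 0.4, 0.5]
width: 0.5
grasp_force: 0.0
```

```bash
python3 plan.py w 487 312.6 60 0.11; python3 - <<'E'
from meas import *
a=cv2.imread('pics/t7.png').astype(int); d=cam('top'); b=d['frame'].astype(int); p=proj(d,[*st(0,30),40]).astype(int)
c=np.s_[p[1]-50:p[1]+35,p[0]-30:p[0]+50]; print('changed px in stage region',(abs(a[c]-b[c]).max(2)>50).sum())
E
```

```text
pos [486.2 313.6 116.5] psi 0.112 tilt -1.0 | turn first 0.002 then lin [-0.0007 -0.001   0.0565] w 0.5 t 39.7
changed px in stage region 0
```

>>> arm_command --series '[{"linear":[0,-0.001,0.03],"turn":0},{"linear":[0,0,0.0265],"turn":0},{"linear":[0,0,0],"turn":0},{"linear":[0,0,0],"turn":0}]'

```text
t: 40.15
ee_pos: [486.3, 312.0, 60.2]
orientation: [0.175, -3.136, 0.001]
ft_force: [0.3, 0.4, 0.3]
width: 0.9
grasp_force: 0.0
```

>>> arm_command --series '[{"linear":[0,0,0.003],"turn":0},{"linear":[0,0,0.003],"turn":0},{"linear":[0,0,0.002],"turn":0},{"linear":[0,0,0],"turn":0},{"linear":[0,0,0],"turn":0}]'

```text
t: 40.65
ee_pos: [487.3, 312.5, 52.9]
orientation: [-0.174, 3.135, 0.002]
ft_force: [1.6, 0.9, 3.8]
width: 0.8
grasp_force: 1.7
```

>>> arm_command --series '[{"linear":[0,0,0.0015],"turn":0},{"linear":[0,0,0.001],"turn":0},{"linear":[0,0,0],"turn":0},{"linear":[0,0,0],"turn":0},{"linear":[0,0,0],"turn":0}]'

```text
t: 41.15
ee_pos: [487.3, 312.6, 51.1]
orientation: [-0.174, 3.135, 0.002]
ft_force: [-1.1, 0.6, 15.2]
width: 0.5
grasp_force: 7.3
```

>>> arm_command --series '[{"linear":[0,0,-0.02],"turn":0},{"linear":[0,0,-0.04],"turn":0},{"linear":[0,0,-0.045],"turn":0},{"linear":[0,0,-0.03],"turn":0},{"linear":[0,0,0],"turn":0},{"linear":[0,0,0],"turn":0}]'

```text
t: 41.75
ee_pos: [486.0, 311.7, 184.6]
orientation: [0.175, -3.136, 0.0]
ft_force: [-0.6, -0.4, -0.6]
width: 0.4
grasp_force: 0.0
```

```bash
python3 - <<'E'
from meas import *
a=cv2.imread('pics/t7.png').astype(int); d=cam('top'); b=d['frame'].astype(int); p=proj(d,[*st(0,30),40]).astype(int)
c=np.s_[p[1]-50:p[1]+35,p[0]-30:p[0]+50]; n=(abs(a[c]-b[c]).max(2)>50).sum(); print('changed',n)
s0=cv2.imread('pics/s7.png').astype(int); s=cam('side')['frame'].astype(int); q=proj(d,[0,0,0]); c=np.s_[170:225,275:350]
m=(abs(s0[c]-s[c]).max(2)>50).sum(); print('side changed',m)
if n<20 and m<20: print(ctrl.close_job())
E
```

```text
changed 0
side changed 0
the job is handed in; nothing more can be done
None
```

I handed in the job at about 42 s with every step carried out; no verdict came back. Both blocks are stacked square on the pad with the plate resting on them and the clamp shut, the catch is open, and the button was pressed to its stop and released.

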